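Count to the third gap and push the cartridge home

ROBOT

A 6-joint arm with a two-finger parallel gripper is mounted at the origin on the work surface. World frame = base frame: x ahead of the robot, y to its left, z up, the work surface at z = 0. Lengths are in m, angles in rad, forces in N, time in s.
With the tool pointing down it reaches from about 0.325 to 0.775 m from the base axis. Payload 9.3 kg.
Tool frame: the origin (TCP) lies midway between the tips of the shut fingers; the grasp point (between the pads) lies 19 mm behind it; y points along the fingers, x is the direction in which the jaws open and shut, and the axes are right-handed (so a half turn about y gives the same grasp; the last joint's range is limited). The gripper opens to 85 mm and grips with 20 to 120 N. Pads are 22 mm wide; open, the fingers measure 114 mm over their backs; the gripper's body (76 mm by 85 mm) begins 54 mm behind the grasp point. The pads swing forward as they close: fully open they stand 13 mm farther back than shut.
Start: joints at [1.185, 0.259, 0.021, 1.334, 0, 1.418], TCP at [0.127, 0.535, 0.231] pointing down, gripper open.
Joint ranges: [-3.04, 3.04], [-0.91, 1.82], [-1.04, 1.36], [-1.92, 1.95], [-1.52, 1.45], [-3.14, 3.14]. Speed limits (rad/s): [2.22, 2.22, 2.79, 3.14, 3.14, 3.14].

INTERFACE

Orientations are given as a 3x3 rotation matrix whose columns are the frame's x, y, z axes.
In Python, from cell import bot, optics gives the robot as it stands. Calls block until the motion is done:
- bot.reach(position, orientation): joint-space move of the TCP to a pose.
- bot.servo_line(position, orientation=None, v=0.15): straight line of the TCP; orientation=None keeps the orientation; v is the mean speed in m/s.
- bot.set_joints(angles): joint-space move.
- bot.move_gripper(opening, grasp_force=None): finger opening in m; grasp_force is the grip in N (None keeps the last); returns when the fingers have stopped.
- bot.wait(seconds).
- bot.inverse_kinematics(position, orientation): joint angles nearest the present ones, or None.
- bot.read_state(): the state.
- optics.read_camera(name): name is "side" or "top" or "wrist"; returns the picture (480x640x3 uint8, red, green, blue); there is no depth.
- optics.calibration(name): a dict with "fx", "fy", "cx", "cy" (pixels), "camera_from_world" (4x4, takes a point from world to camera coordinates); the wrist camera has in their place "tool_from_camera" (4x4, takes a point from camera to tool coordinates, whose origin is the TCP and whose axes are the tool frame's). Camera axes: x right, y down, z forward; pixel columns grow to the right and rows downward; lengths in m; the calibration is good to about 2 mm. A picture is of the moment at which its call begins: read the wrist's pose just before it. calibration takes no time and is no camera call.
A pose or a line that the arm cannot do raises bot.IKError and nothing moves.
- bot.sign_off(): hands the job in, once; it reports no verdict.
The state is a dict: "time": time; "q": joint angles; "joint_vel": joint speeds; "tau": joint torques, N m; "tool_pos": TCP position; "orientation": TCP orientation; "wrist_force": force on the tool from outside, world axes, zero at the start; "torque": the same for the moment, N m; "width": finger opening in m.
Only numpy, scipy, OpenCV 4.12 (cv2) and the standard library are available. Lean on these libraries where they do the work, as an engineer would, in place of code of your own. Each camera call takes 0.05 s, during which the arm holds its last target. There are 200 camera calls.

TASK

Starting at the end of the divider rack that has the round knob latch, run closed fingertips along the top of its back rail from the first gap to the third, counting every gap whether filled or empty, and go no farther along the rail than the third. Then push the white cartridge that lies in front of the rack along the cart top into that third gap, upright and fully home against the rail. Touch and push only: do not lift the cartridge or tip it over, leave the other things where they are, and finish clear of everything.

Things in the scene. Friction and masses are not known exactly. Their poses are not given: they have to be found in the camera images.
- rack: Fixed aluminium divider rack. Origin on the cart top (z 0), mid-rack; x points from the gap mouths to the back rail, y along the rail. Seven dividers, 4 mm thick, 45 high, x -34 to 25 mm, noses 8 mm wide, stand every 52 mm from y -156 to 156. Six gaps: centres at y -130, -78, -26, 26, 78, 130 mm; 48 mm clear, 44 at the noses; no floor: parts slide in on the cart top. Two hold bystanders.
- rail_top (a point): Middle of the flat top of the rack's back rail, 50 mm above the cart top, axes as the rack's. The rail is a rigid bar 18 mm wide, at rack x 25 to 43 mm, y -158 to 158 mm, closing all the gaps behind; its front face (rack x 25 mm) is the stop for a pushed-in part.
- knob_latch: Fixed steel block 40 x 40 x 50 mm high with a round knob (32 mm wide, top at 82 mm), in line with the rail at one end of the rack: rack x 34 mm, y +182 or -182 mm, either one. Origin on the cart top under the knob's axis, axes as the rack's. Gaps count from this end: centres 52, 104, 156 mm ... from the knob's axis along the rail.
- end_block: Fixed plain steel block 40 x 40 x 50 mm high, without a knob, at the other end of the rack; origin on the cart top under its centre.
- cartridge: Loose white cartridge to push: 70 mm long (x), 36 wide (y), 45 high, 60 to 130 g, on the cart top in front of the rack's mouths; origin at the centre of its underside. Starts with its x within 0.35 rad of the rack's x. Home, its leading end touches the back rail, its origin is at rack x -10 mm and its trailing end sticks 11 mm out of the mouth.
- spare: Bystander: a like white cartridge (70 x 36 x 45 mm high) already in a gap of the rack, second from one end; origin at the centre of its underside.
- acrylic_block: Bystander: clear acrylic block 55 x 30 x 40 mm high already in an end gap of the rack; origin at the centre of its underside.
- stapler: Bystander: chrome stapler 135 x 34 x 58 mm high, loose; origin at the centre of its underside, long along its x.
- pen_cup: Bystander: orange plastic pen cup 80 mm wide, 100 mm high, pens to 155 mm, loose; origin at the centre of its underside.
- marble_dish: Bystander: small glass dish with three marbles, 84 mm wide, 26 mm high, loose; origin at the centre of its underside.
- hole_punch: Bystander: hole punch 104 x 60 x 66 mm high, loose; origin at the centre of its underside.
Not all that is in view belongs to the job. What is shaped like the cartridge but blue is not meant.

How it is judged:
On the way, in this order (a step that is already met when the one before it is completed fails the run):
1. fingertips on the top of the rail at the first gap (contact force between the fingers and rack above 0.3 N and x of the grasp point in the frame of rack between 0.01 and 0.058 m and height (world z) of the grasp point above 0.055 m and horizontal distance between the grasp point and knob_latch between 0.038 and 0.066 m).
2. fingertips on the rail between first and second gap (contact force between the fingers and rack above 0.3 N and x of the grasp point in the frame of rack between 0.01 and 0.058 m and height (world z) of the grasp point above 0.055 m and horizontal distance between the grasp point and knob_latch between 0.068 and 0.088 m).
3. fingertips on the rail at the second gap (contact force between the fingers and rack above 0.3 N and x of the grasp point in the frame of rack between 0.01 and 0.058 m and height (world z) of the grasp point above 0.055 m and horizontal distance between the grasp point and knob_latch between 0.09 and 0.118 m).
4. fingertips on the rail between second and third gap (contact force between the fingers and rack above 0.3 N and x of the grasp point in the frame of rack between 0.01 and 0.058 m and height (world z) of the grasp point above 0.055 m and horizontal distance between the grasp point and knob_latch between 0.12 and 0.14 m).
5. fingertips on the rail at the third gap (contact force between the fingers and rack above 0.3 N and x of the grasp point in the frame of rack between 0.01 and 0.058 m and height (world z) of the grasp point above 0.055 m and horizontal distance between the grasp point and knob_latch between 0.142 and 0.17 m).
6. the cartridge is home in the third gap (x of cartridge in the frame of rack between -0.018 and -0.004 m and y of cartridge in the frame of rack between -0.05 and 0.05 m and horizontal distance between cartridge and knob_latch between 0.148 and 0.177 m and height (world z) of cartridge below 0.006 m and angle between cartridge's own z axis and vertical below 0.1 rad and angle between the x axis of cartridge and the x axis of rack, either way round below 0.22 rad), for 0.2 s.
At the end, for the whole second after the job is handed in: The cartridge stands upright on the cart top (underside within 6 mm, tilt under 0.1 rad) in the third gap from the knob latch, in line with it within 0.22 rad, its leading end within 8 mm of the rail, at rest (all of step 6 and linear speed of cartridge below 0.01 m/s and angular speed of cartridge below 0.1 rad/s); the robot touches nothing.
It fails at once if the cartridge is lifted off the cart top or tipped over (height (world z) of cartridge above 0.015 m or angle between cartridge's own z axis and vertical above 0.5 rad).
It fails at once if the fingertips ran along the rail past the third gap (contact force between the fingers and rack above 0.3 N and x of the grasp point in the frame of rack between 0.01 and 0.058 m and height (world z) of the grasp point above 0.055 m and horizontal distance between the grasp point and knob_latch above 0.1872 m).
It fails at once if a bystander (spare cartridge, acrylic block, stapler, pen cup, marble dish, hole punch) is moved more than 15 mm (distance of any of spare, acrylic_block, stapler, pen_cup, marble_dish, hole_punch from where it was at the start of the episode above 0.015 m).
It also fails if it takes over 64 s, if anything falls off the work surface, if the arm or the gripper's body presses on something with over 40 N, if the wrist force passes 120 N, or if a joint passes its speed limit or range.

## Working session

There is one attempt and no reset: what is moved stays moved. The work goes in short steps, each a Python script; the robot and the scene stay as the last script left them, time stands still between calls to the robot, and variables do not carry over. Pictures are saved under pics/ and viewed, about 8 in all and at most 12, crops included, and the job is handed in when it is done.

```bash
mkdir -p pics
python3 - <<'E'
from cell import bot, optics
import cv2,numpy as np
for n in ("top","side"):
    im=optics.read_camera(n); cv2.imwrite(f"pics/{n}0.png",im[:,:,::-1])
    c=optics.calibration(n); print(n,c["fx"],c["cx"],c["cy"],np.round(c["camera_from_world"],3).tolist())
print(np.round(optics.calibration("wrist")["tool_from_camera"],3).tolist())
s=bot.read_state();print(s["time"],s["tool_pos"],s["orientation"],s["wrist_force"])
E
```

```text
top 582.0292026394136 320.54758296184133 239.833812608954 [[0.022, -1.0, -0.015, -0.011], [-0.998, -0.021, -0.061, 0.527], [0.06, 0.017, -0.998, 1.297], [0.0, 0.0, 0.0, 1.0]]
side 557.2310974350354 314.22655153865816 246.40305404013856 [[1.0, -0.026, -0.0, -0.495], [-0.02, -0.737, -0.676, 0.051], [0.018, 0.675, -0.737, 1.474], [0.0, 0.0, 0.0, 1.0]]
[[1.0, -0.0, 0.0, 0.001], [-0.0, -0.329, 0.944, -0.141], [-0.0, -0.944, -0.329, 0.085], [0.0, 0.0, 0.0, 1.0]]
0.1 [0.12680913 0.53492946 0.2307386 ] [[ 2.30682469e-01 -4.00224286e-04 -9.73029002e-01]
 [ 9.73028395e-01 -1.09491516e-03  2.30682775e-01]
 [-1.15770906e-03 -9.99999320e-01  1.36851862e-04]] [-0.08804455 -0.61031421  0.13067487]
```

View pics/top0.png

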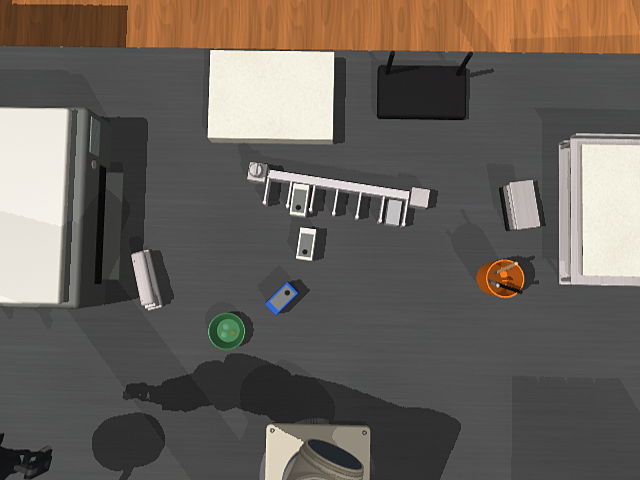

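View pics/side0.png

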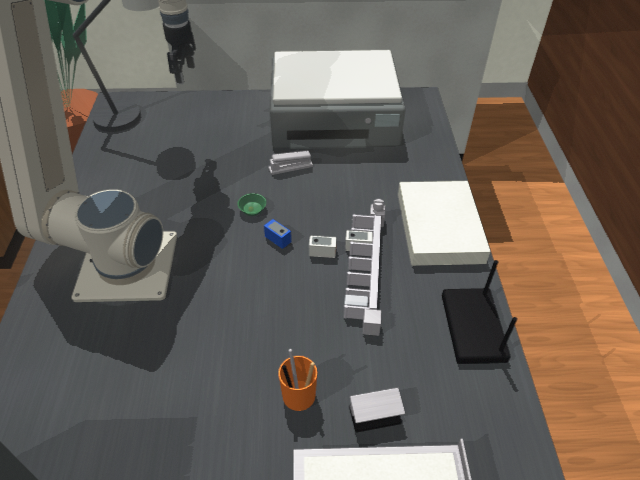

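The top view shows the knob latch at (257,170), the left/+y end, and the plain block at (421,197). The spare is in gap 2 at (300,200) and the acrylic block is in the far end gap at (395,212). The third gap is empty, with its mouth near (323,212). The white cartridge is at (306,243). Next I'll take a wrist view from above the cartridge.

```bash
cat > h.py <<'E'
from cell import bot, optics
import cv2,numpy as np
def ray(n,px,z,st=None):
    c=optics.calibration(n)
    if n=="wrist":
        T=np.eye(4);T[:3,:3]=st["orientation"];T[:3,3]=st["tool_pos"];W=T@c["tool_from_camera"]
    else: W=np.linalg.inv(c["camera_from_world"])
    d=W[:3,:3]@np.array([(px[0]-c["cx"])/c["fx"],(px[1]-c["cy"])/c["fy"],1]); o=W[:3,3]
    return o+d*(z-o[2])/d[2]
def ori(a):  # a = world yaw of rack x axis; tool z = -rack x, tool x = rack y, y down
    c,s=np.cos(a),np.sin(a); return np.array([[-s,0,-c],[c,0,-s],[0,-1,0.]])
E
python3 - <<'E'
from h import *
k=ray("top",(257,167),.082);e=ray("top",(421,194),.05)
print(k,e,np.hypot(*(k-e)[:2]))
d=(k-e)[:2];a=np.arctan2(d[1],d[0])-np.pi/2;print("yaw",a)
c=ray("top",(307,238),.045);print(c)
bot.move_gripper(0.0)
rx=np.array([np.cos(a),np.sin(a)])
p=c[:2]-0.05*rx
bot.reach([*p,0.30],ori(a))
s=bot.read_state();im=optics.read_camera("wrist");cv2.imwrite("pics/w1.png",im[:,:,::-1])
import pickle;pickle.dump(s,open("s1.pkl","wb"));print(s["time"],s["tool_pos"],s["q"])
E
```

```text
[0.67808354 0.13935929 0.082     ] [ 0.63078433 -0.21980909  0.05      ] 0.36226943062367434
yaw -0.13093743069610775
[0.52888896 0.02918931 0.045     ]
3.0667 [0.47925429 0.03635512 0.29992876] [-9.91938516e-02  1.27093940e-01  2.57299345e-02  1.46956295e+00
  1.27464326e-04  3.08332458e-02]
```

View pics/w1.png

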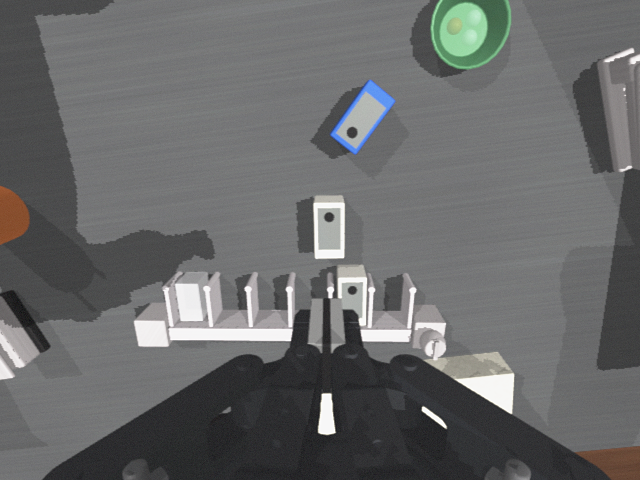

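The wrist view has the robot side at the top. The cartridge top face spans x 314–344 and y 204–258, nearly parallel to the rack. The rail top is at y≈328–341, x 170–412. The knob is at (433,346) on the right, and the third gap lies between the divider noses at (291,291) and (330,291).

```bash
python3 - <<'E'
from h import *
import pickle
s=pickle.load(open("s1.pkl","rb"))
im=cv2.imread("pics/w1.png");g=im.min(2)
W=lambda p,z:ray("wrist",p,z,s)[:2]
# bright contours
m=((im.min(2)>225)*255).astype(np.uint8)
n,l,st,ce=cv2.connectedComponentsWithStats(m)
for i in range(1,n):
    if st[i,4]>60: print(st[i],ce[i].round(1),[np.round(v,1) for v in cv2.minAreaRect(np.argwhere(l==i)[:,::-1].astype(np.float32))])
for nm,p,z in [("knob",(433,346),.082),("railR",(411,334.5),.05),("railL",(171,334.5),.05),("nose7",(407.5,276),.045),("noses12",(370,290),.045),("n23",(330,290),.045),("n34",(290.5,290),.045),("n67",(168.5,290),.045),("c0",(314,204),.045),("c1",(344,204),.045),("c2",(344,258),.045),("c3",(314,258),.045)]:
    print(nm,W(p,z).round(4))
E
python3 -c "
import cv2;im=cv2.imread('pics/w1.png')[185:355,130:460]
cv2.imwrite('pics/w1c.png',cv2.resize(im,None,fx=2.4,fy=2.4,interpolation=cv2.INTER_CUBIC))"
```

```text
[605  49  28  13  82] [619.7  55.4] [array([618.9,  55.8]), array([ 3.1, 29.5]), np.float64(67.2)]
[314 203  30  56 639] [328.7 232.1] [array([328.5, 230.5]), array([55., 29.]), np.float64(90.0)]
[338 277  29  49 325] [356.1 293.2] [array([352., 301.]), array([48., 28.]), np.float64(90.0)]
[176 284  27  37 796] [188.7 302. ] [array([188.8, 302. ]), array([39.3, 21.5]), np.float64(81.5)]
[204 286   9  41 147] [208.3 304.6] [array([208., 306.]), array([40.4,  5.2]), np.float64(85.1)]
[245 286   8  41 145] [248.9 304.9] [array([248.5, 306. ]), array([40.1,  6. ]), np.float64(88.4)]
[286 287   7  40 140] [289.5 304.9] [array([289. , 306.5]), array([39.,  6.]), np.float64(90.0)]
[368 287   7  41 138] [370.3 306. ] [array([370.9, 307. ]), array([ 5.1, 40.1]), np.float64(1.8)]
[164 288   9  38 123] [168.2 306.4] [array([168.1, 306.5]), array([37.6,  4.2]), np.float64(83.1)]
[408 288   8  40 134] [410.8 306.1] [array([411.3, 307.5]), array([ 5.1, 39.3]), np.float64(3.8)]
[135 321  33  25 721] [150.9 333. ] [array([151., 333.]), array([24., 32.]), np.float64(90.0)]
[416 323  30  12 190] [432.
[... 512 characters left out ...]
[441.4, 348.5]), array([ 6.9, 14.1]), np.float64(11.3)]
[  0 360  13  19 133] [  3.9 371.5] [array([  6., 369.]), array([12., 18.]), np.float64(0.0)]
[ 456  374   58   39 1181] [493.2 388.6] [array([484.5, 393. ]), array([38., 57.]), np.float64(90.0)]
[319 394  16  40 491] [326.1 415.5] [array([326.5, 413.5]), array([39., 15.]), np.float64(90.0)]
[422 407  24  21 119] [433.3 416.4] [array([434.1, 416.7]), array([29.8,  4.2]), np.float64(36.9)]
knob [0.6663 0.1431]
railR [0.669  0.1237]
railL [ 0.6283 -0.186 ]
nose7 [0.5873 0.1247]
noses12 [0.6005 0.0769]
n23 [0.5939 0.027 ]
n34 [ 0.5874 -0.0222]
n67 [ 0.5675 -0.1743]
c0 [0.4822 0.0226]
c1 [0.4867 0.057 ]
c2 [0.5532 0.0494]
c3 [0.5485 0.0132]
```

View pics/w1c.png

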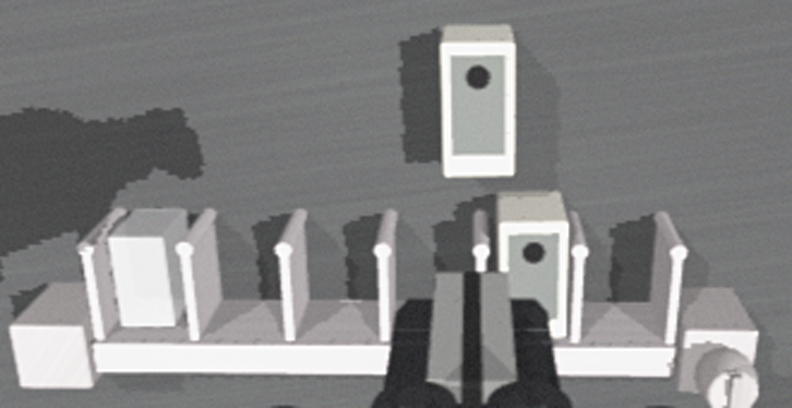

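```bash
cat >> h.py <<'E'
YAW=-0.131; O=np.array([.6162,-.0263])
rx=np.array([np.cos(YAW),np.sin(YAW)]); ry=np.array([-rx[1],rx[0]])
R=ori(YAW)
def rk(x,y,z): return [*(O+x*rx+y*ry),z]
def inr(p): d=np.asarray(p)[:2]-O; return np.array([d@rx,d@ry])
E
python3 - <<'E'
from h import *
bot.reach(rk(.034,.130,.14),R); bot.servo_line(rk(.034,.130,.068))
bot.wait(.2)
s=bot.read_state();im=optics.read_camera("wrist");cv2.imwrite("pics/w2.png",im[:,:,::-1])
t=optics.read_camera("top")[140:240,235:440];cv2.imwrite("pics/t2.png",cv2.resize(t[:,:,::-1],None,fx=3.9,fy=3.9,interpolation=cv2.INTER_CUBIC))
import pickle;pickle.dump(s,open("s2.pkl","wb"));print(s["time"],s["tool_pos"],s["wrist_force"])
E
```

```text
4.95 [0.66748126 0.09814598 0.06940199] [-0.29420966  0.60370137 -0.13203203]
```

View pics/w2.png

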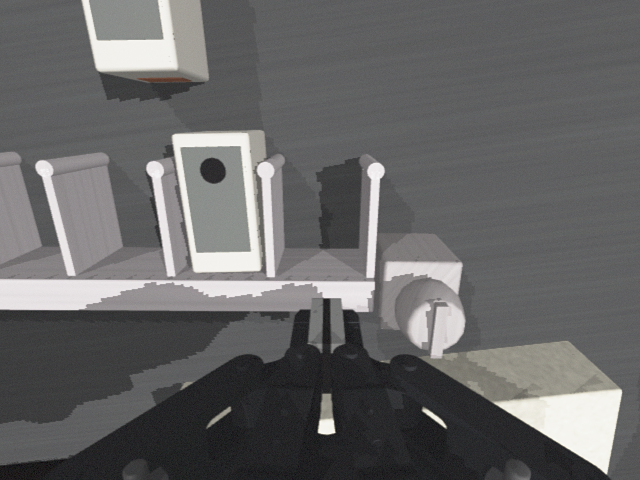

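View pics/t2.png

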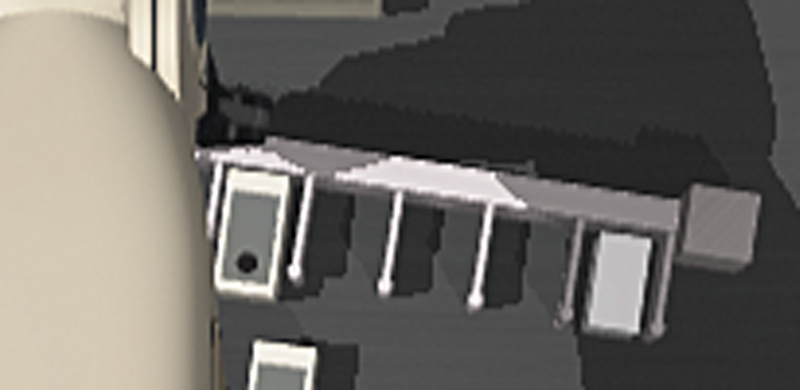

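The close-up shows the fingertips over the rail at the first gap, between the dividers at x≈370 and 270. The rail top spans y 281–310, and the noses are at (375,170), (266,170), (155,169) and (44,169). I'll refit the rack and the cartridge in this frame.

Run:
```python
from h import *
import pickle
s2=pickle.load(open("s2.pkl","rb"));s1=pickle.load(open("s1.pkl","rb"))
for nm,p,z in [("railend",(374,296),.05),("railfrontR",(370,281),.05),("railfrontL",(2,281),.05),("railback",(280,310),.05),("n1",(375,170),.045),("n2",(266,170),.045),("n3",(155,169),.045),("n4",(44,169),.045),("knob",(437,318),.082)]:
    w=ray("wrist",p,z,s2);print(nm,(inr(w)*1000).round(1))
print("w1")
for p in [(412.5,290.4),(370.8,289.2),(330.4,289.2),(289.6,288.8),(248.3,288.8),(206.7,288.8),(166.3,288.8),(314,204),(344,204),(344,258),(314,258)]:
    print((inr(ray("wrist",p,.045,s1))*1000).round(1))
print("top")
for p,z in [((384,288),.045),((475,302),.045),((565,320),.045),((655,330),.045),((295,275),.045),((720,215),.05)]:
    print((inr(ray("top",(235+p[0]/3.9,140+p[1]/3.9),z))*1000).round(1))
print((inr(s2["tool_pos"])*1000).round(1))
```

```text
railend [ 34.1 155.3]
railfrontR [ 25.6 152.9]
railfrontL [ 25.5 -32.6]
railback [ 42.2 106.7]
n1 [-29.  153.5]
n2 [-29.  102.7]
n3 [-29.5  51.1]
n4 [-29.5  -0.6]
knob [ 27.5 177.3]
w1
[-28.6 153.8]
[-30.2 101.2]
[-30.2  50.4]
[-30.7  -0.8]
[-30.7 -52.6]
[ -30.7 -104.9]
[ -30.7 -155.6]
[-139.2   31. ]
[-139.3   65.6]
[-72.3  66.8]
[-72.3  30.3]
top
[-32.1  -6. ]
[-32.2 -58.2]
[ -34.7 -110. ]
[ -32.6 -161. ]
[-32.4  45. ]
[  36.8 -187.3]
[ 34.6 130.1]
```

```bash
sed -i 's/^rx=/O=O-0.0013*np.array([.131,.991])\nrx=/' h.py
python3 - <<'E'
from h import *
f0=np.array(bot.read_state()["wrist_force"])
z=.058
f=lambda:np.array(bot.read_state()["wrist_force"])-f0
bot.servo_line(rk(.034,.130,z),R,v=.05)
while f()[2]<4 and z>.040:
    z-=.001; bot.servo_line(rk(.034,.130,z),R,v=.03)
print("contact",z,bot.read_state()["tool_pos"],f())
for y in np.arange(.130,.0255,-.008):
    bot.servo_line(rk(.034,y,z),R,v=.03); F=f(); print(round(y,3),F.round(1))
    if F[2]<3: z-=.001
    if F[2]>15: z+=.0007
print((inr(bot.read_state()["tool_pos"])*1e3).round(1))
bot.servo_line(rk(.034,.026,.15),R,v=.15)
print(bot.read_state()["time"],f())
E
```

```text
contact 0.048999999999999995 [0.66686665 0.09689067 0.05012418] [-1.36764284 -1.38009835  7.88198143]
0.13 [-3.  -0.8  8.5]
0.122 [-0.1  1.4  6.5]
0.114 [-0.5  1.1  7. ]
0.106 [0.3 1.7 5.5]
0.098 [0.7 1.  6.5]
0.09 [-0.   0.9  6.5]
0.082 [-0.3  0.6  6.8]
0.074 [0.9 1.  6.5]
0.066 [0.5 1.2 6.5]
0.058 [0.6 1.6 7.4]
0.05 [0.7 1.6 6.4]
0.042 [0.4 1.6 6.4]
0.034 [-0.5  1.8  6.7]
0.026 [0.5 2.6 7.5]
[34.7 26.6]
14.1417 [ 0.2804145  -0.53205722 -1.62706063]
```

The rail run is done: about 6.5 N on the rail from first to third gap, then lifted. Next is a side push to line the cartridge up.

Run:
```python
from h import *
bot.reach(rk(-.106,.100,.15),R); bot.servo_line(rk(-.106,.100,.012),R,v=.12)
bot.servo_line(rk(-.106,.060,.012),R,v=.05); bot.wait(.1)
s=bot.read_state();im=optics.read_camera("wrist");cv2.imwrite("pics/w3.png",im[:,:,::-1])
import pickle;pickle.dump(s,open("s3.pkl","wb"));print(s["time"],inr(s["tool_pos"]),s["tool_pos"],s["wrist_force"])
```

```text
17.1667 [-0.10600396  0.06017694] [0.51879466 0.04591987 0.01198319] [ 0.09678407  0.55316158 -0.03988351]
```

View pics/w3.png

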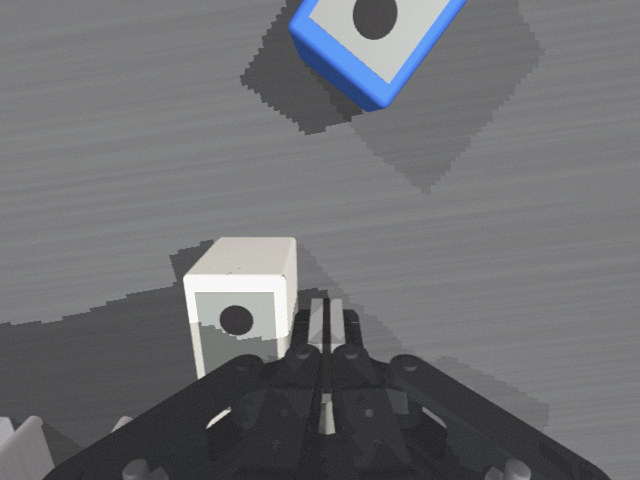

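The near top edge of the cartridge runs from (184,275) to (286,275), still aligned with the rack. The tip has barely touched it, if at all.

Run:
```python
from h import *
import pickle
s=pickle.load(open("s3.pkl","rb"))
for p,z in [((184,275),.045),((286,275),.045),((220,238),0.),((296,238),0.),((309,300),.012),((343,300),.012)]: print((inr(ray("wrist",p,z,s))*1e3).round(1))
```

```text
[-142.1   12.9]
[-142.    47.3]
[-140.3   11.9]
[-140.3   46.9]
[-114.7   53.1]
[-114.7   68.4]
```

Run:
```python
from h import *
bot.servo_line(rk(-.108,.0562,.012),R,v=.03)
bot.servo_line(rk(-.108,.080,.012),R,v=.08)
bot.servo_line(rk(-.108,.080,.10),R,v=.15)
bot.servo_line(rk(-.178,.026,.10),R,v=.15)
bot.move_gripper(.010)
bot.servo_line(rk(-.178,.026,.012),R,v=.12)
bot.servo_line(rk(-.115,.026,.012),R,v=.04); bot.wait(.1)
s=bot.read_state();im=optics.read_camera("top")
cv2.imwrite("pics/t4.png",cv2.resize(im[140:260,235:435,::-1],None,fx=4,fy=4,interpolation=cv2.INTER_CUBIC))
print(s["time"],inr(s["tool_pos"]),s["wrist_force"],s["width"])
```

```text
22.4 [-0.11508952  0.02599575] [-0.75664912  0.35696641 -0.16897447] 0.010051993010513287
```

View pics/t4.png

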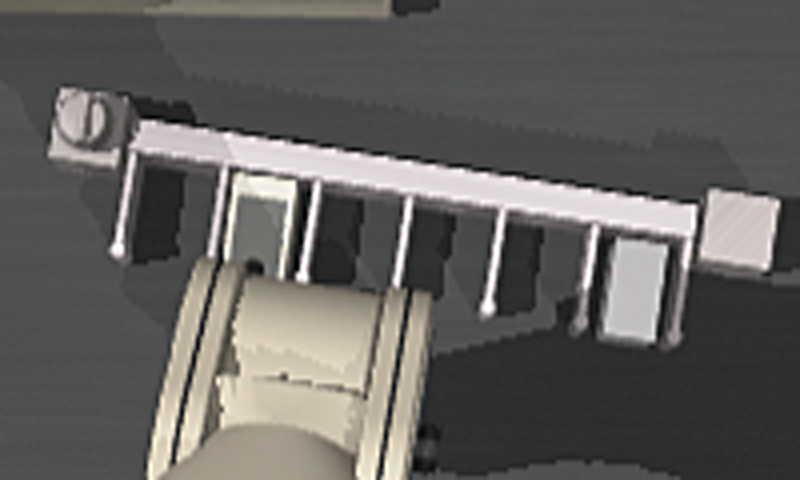

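The arm hides the cartridge from the top camera. The knob at (85,117) and the rest of the rack are unmoved. I'll use the side camera instead.

Run:
```python
from h import *
im=optics.read_camera("side")[190:340,270:420,::-1]
w=optics.read_camera("wrist")[:,:,::-1]
cv2.imwrite("pics/sw5.png",np.hstack([cv2.resize(im,(400,400),interpolation=cv2.INTER_CUBIC),cv2.resize(w[180:480,170:470],(400,400))]))
```

```text
(no output)
```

View pics/sw5.png

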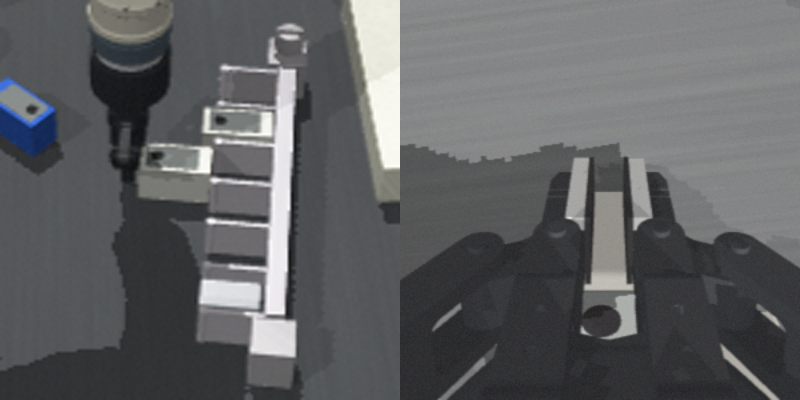

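Side view: the cartridge is square to the rack, with its leading end (208–213, 147–173) between the gap 3 noses (y≈140 and 180). I'll push it home slowly, watching the force.

Run:
```python
from h import *
f0=np.array(bot.read_state()["wrist_force"])
x=-.115
while x<-.046:
    x+=.003 if x<-.066 else .001
    bot.servo_line(rk(x,.026,.012),R,v=.03)
    F=(np.array(bot.read_state()["wrist_force"])-f0)[:2]; fx,fy=F@rx,F@ry
    if abs(fx)>2 or abs(fy)>2: print(round(x,3),fx.round(1),fy.round(1))
    if fx<-7: break
print(inr(bot.read_state()["tool_pos"]))
bot.servo_line(rk(x-.05,.026,.012),R,v=.06)
bot.servo_line(rk(-.16,.026,.15),R,v=.15)
s=bot.read_state()
bot.reach([.40,-.20,.25],R)
s=bot.read_state();print(s["time"])
im=optics.read_camera("top")[140:260,235:435,::-1];sd=optics.read_camera("side")[190:340,270:420,::-1]
cv2.imwrite("pics/f6.png",np.hstack([cv2.resize(im,(500,300),interpolation=cv2.INTER_CUBIC),cv2.resize(sd,(300,300),interpolation=cv2.INTER_CUBIC)]))
```

```text
-0.055 -4.5 0.6
-0.054 -8.2 -0.9
[-0.05544671  0.02602955]
32.4
```

View pics/f6.png

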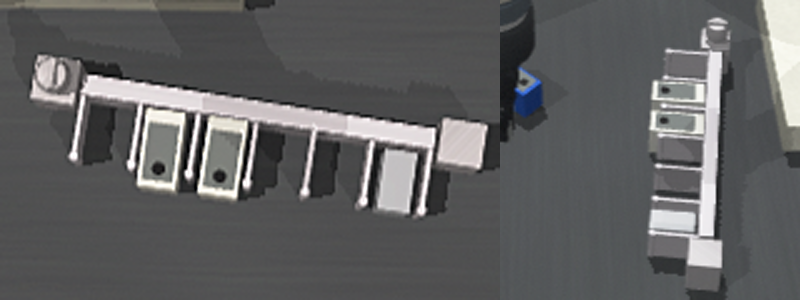

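The cartridge at (222,157) stands upright in gap 3, level with the spare in gap 2. Its leading end is at the rail, and the arm is clear.

Run:
```python
from h import *
bot.wait(.3);print(bot.read_state()["wrist_force"],bot.sign_off())
```

```text
the job is handed in; nothing more can be done
[ 0.25066269 -0.09263458  0.1227118 ] None
```

I ran the closed fingertips along the rail from the first gap to the third, then pushed the white cartridge home in the third gap. The job is handed in at about 33 s of the 64 s allowed; sign-off gives no verdict.

- **Rail run:** starting at the knob end, the fingertips pressed on the rail at 5.5–8.5 N the whole way. They lifted off at the middle of the third gap and went no farther.
- **Cartridge push:** I pushed the cartridge about 24 mm sideways to line it up, then from behind into the gap. The stop force rose to 8 N with the fingertips at rack x −55 mm, which matches the cartridge being fully home.
- **Last checks:** the top and side pictures show the cartridge upright and in line with the gap, against the rail. The spare and acrylic block look unmoved. The arm is clear, with wrist force near zero. The final pictures did not cover the stapler, pen cup, dish or hole punch, but the arm was not worked near them.
- **Disagreement:** the top camera put the rack about 5–6 mm away from where the wrist camera did along the rail. I used the wrist camera's position, and the stop contact (rack x only) agreed with it.

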